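# Slide the top test tile off the stack onto the feeder stage

## Robot

A 7-joint arm with a two-finger parallel gripper is mounted at the origin on a cart in front of the work surface, level with it; the furniture and walls round the work are solid. World frame = base frame: x ahead of the robot, y to its left, z up, the work surface at z = 0. Lengths are in m, angles in rad, forces in N, time in s.
With the tool pointing down it reaches from about 0.4 to 0.9 m from the base axis. Payload 5.5 kg.
Tool frame: the origin (TCP) lies midway between the tips of the shut fingers; the grasp point (between the pads) lies 19 mm behind it; z points along the fingers, y is the line along which they close (so a half turn about z gives the same grasp; the last joint's range is limited). The gripper opens to 92 mm and grips with 3 to 60 N. Pads are 19 mm wide; open, the fingers measure 130 mm over their backs; the gripper's body (75 mm by 190 mm) begins 47 mm behind the grasp point.
Start: joints at [-0.991, 0.501, -0.427, 1.55, 0.221, 1.138, -0.21], TCP at [0.202, 0.618, 0.227] pointing down, gripper open.
Joint ranges: [-2.88, 2.88], [-0.31, 2.03], [-1.54, 1.56], [0.2, 2.42], [-1.41, 4.55], [0.19, 2.02], [-2.57, 2.57]. Speed limits (rad/s): [2.57, 2.57, 3.14, 3.14, 3.14, 3.14, 3.14].

## Interface

Orientations are given as a unit quaternion [w, x, y, z].
In Python, from workcell import get_obs, grab_frame, camera_info, close_job gives the robot as it stands.
- The arm moves only by the tool arm_command, never from a script. Its argument "rows" is a list of rows, each an object of numbers: "grip": the finger opening in m, from 0 to 0.0918; "dx", "dy", "dz": the shift along the tool's x, y, z in m; "twist": the turn about the tool's z in rad. A call has 1 to 5 rows; each row shifts and turns the commanded pose from where the row before left it, along the tool's axes as they then stand; what a row does not reach is not made up. A row lasts 1/12 s, in which the tool goes at most 41.7 mm and 7.16 degrees, less where a joint would pass 70% of its speed; a pose out of reach is approached as far as the arm can. A call with a gripper value outside its range is refused whole. The fingers move at their own pace and stop on an object; the grip force is fixed at half the most. Time passes only in rows, so rows that do not move let the fingers close. It gives the time, the measured TCP pose, the force, the opening and the grip force at its end, in the units of the state.
- get_obs(): the state, without advancing time (a new reading comes with each control period).
- grab_frame(name): name is "side" or "top"; returns the picture (420x560x3 uint8, blue, green, red); there is no depth.
- camera_info(name): a dict with "intrinsics" (3x3 intrinsics, pixels), "k1" (the pictures are not rectified: a ray, as slopes to the right and down, at radius r is drawn at 1 + k1 r^2 times it, then the intrinsics apply), "xyz" and "orientation" of the camera in the world. Camera axes: x right, y up, looking along -z (the intrinsics and any distortion apply to the point x, -y, -z); pixel columns grow to the right and rows downward; lengths in m; the calibration is good to about 2 mm. A picture is of the moment at which its call begins. camera_info takes no time and is no camera call.
- close_job(): hands the job in; it is judged then, once.
The state is a dict: "time_s": time; "joints": joint angles; "qd": joint speeds; "tau": joint torques, N m; "tool_pos": TCP position; "orientation": TCP orientation; "force": force on the tool from outside, world axes, zero at the start; "ft_torque": the same for the moment, N m; "gripper_width": opening from 0.0 (shut) to 1.0 (fully open); "finger_force": force on a finger pad.
Only numpy, scipy, OpenCV 4.12 (cv2) and the standard library are available. Lean on these libraries where they do the work, as an engineer would, in place of code of your own. Each camera call takes 0.05 s, during which the arm holds its last target. There are 200 camera calls.

## Task

Slide the top white tile sideways out of the tile magazine onto the blue stage and on to the end stop, until the orange spring catch has come up behind it, then leave it there. The porcelain is brittle, so touch down slowly, press on it with no more than about 20 newtons, and do not lift it or tip it up. Leave the other tiles in their stack and do not disturb the red-capped dropper bottle, the empty sample cup and the black stopper beside it.

Things in the scene. Friction and masses are not known exactly. Their poses are not given: they have to be found in the camera images.
- feeder: Fixed tile feeder: dark base, grey magazine. Origin on the worktop under the magazine's middle; z up; tiles leave towards +y. Pocket 72 mm (x) by 92 mm (y). Its walls (x = 36 to 42 mm either side, y = -46 to -52 mm) stand 43 mm above the worktop, 1 to 3 mm over the top tile. At y = 46 to 49 mm only a lip 26 mm high, below the second tile, so the upper two tiles can leave there.
- stage: Blue fixed stage. Origin on its top face, middle of the entry edge, 52 mm along +y from the feeder's origin; axes as the feeder's; 113 mm long along +y. Its top is 1 to 4 mm below the underside of the stack's top tile. Rails 4 mm high, 76 mm apart; end stop 9 mm high with its face at y = 105 mm, where it stops a tile's centre at y = 60 mm.
- stage_stop (a point): Foot of the end stop's face, middle, on the stage's top face.
- tile_1: Top tile of the stack, to be moved: white porcelain with grey wells, 70 (x) x 90 (y) x 6 mm, about 150 g. Origin at the centre of its underside; z up, y along the slide. Friction about 0.15 on tile or stage, 0.35 on fingertips. Walls hide its edges at first: press from above with shut fingertips and drag; under about 9 N they slip at the catch. It drops 1 to 4 mm onto the stage.
- tile_2: Second tile of the stack, the same size and look, directly under the first; nothing but friction keeps it from following the top tile. It must stay.
- tile_3: Third tile, the same size; must stay.
- catch (a joint): Travel of the orange spring catch in the stage, m: 0 when up, up to 0.005 when pushed down. About 2.5 N to start it down, 3.5 N when down. A tile sliding over its ramp pushes it down by 3 to 4 mm, which takes 1 to 2 N of extra drag; it springs up again when the tile's rear edge has passed.
- catch_tip (a point): Top of the catch's upright face, 4 mm above the stage when up, 12 mm from the entry edge, on the centre line. The rear edge of a tile resting against the stop is 3 mm beyond it.
- red_dropper: Dropper bottle with a red cap, 33 mm across, 94 mm high, standing loose beside the feeder, origin at the centre of its foot.
- sample_cup: Empty clear sample cup, 51 mm across, 64 mm high, standing loose behind the closed end of the magazine, origin at the centre of its foot.
- stopper: Black stopper, 23 mm across, 24 mm high, standing loose on the robot's side of the feeder, origin at the centre of its foot.
Mind the look-alikes: they are no part of the job. Leave any green or yellow look-alike of the tile_1 alone.

How it is judged:
On the way, in this order (a step that is already met when the one before it is completed fails the run):
1. the top tile has slid onto the stage far enough to hold the catch down (value of joint catch above 0.0015 m and y of tile_1 in the frame of stage above 0 m), for 0.05 s.
2. the catch is up behind the tile (value of joint catch below 0.0012 m and y of tile_1 in the frame of stage above 0.056 m), for 0.1 s.
At the end, for the whole second after the job is handed in: The top tile lies flat (within 0.03 rad and 2 mm) on the stage between catch and stop (centre 56 to 62 mm from the entry edge), at rest and released, with the catch up behind it (less than 1.2 mm down); the second and third tiles are within 6 mm of where they were (all of step 2 and y of tile_1 in the frame of stage below 0.062 m and z of tile_1 in the frame of stage below 0.002 m and angle between tile_1's own z axis and vertical below 0.03 rad and linear speed of tile_1 below 0.01 m/s and contact force between the fingers and tile_1 below 0.1 N and distance of each of tile_2, tile_3 from where it was at the start of the episode below 0.006 m); the robot touches nothing.
It fails at once if the tile is pressed or pushed by the fingers with more than 22 N (contact force between the fingers and tile_1 above 22 N).
It fails at once if the tile is lifted (its underside more than 12 mm above the stage) (z of tile_1 in the frame of stage above 0.012 m).
It fails at once if the tile is tipped by more than 0.2 rad (angle between tile_1's own z axis and vertical above 0.2 rad).
It fails at once if the second or third tile is shifted by more than 6 mm (distance of any of tile_2, tile_3 from where it was at the start of the episode above 0.006 m).
It fails at once if the dropper bottle, the cup or the stopper is moved by more than 15 mm (distance of any of red_dropper, sample_cup, stopper from where it was at the start of the episode above 0.015 m).
It also fails if it takes over 58 s, if anything falls off the work surface, if the arm or the gripper's body presses on something with over 40 N, if the wrist force passes 120 N, or if a joint passes its speed limit or range.

## Working session

There is one attempt and no reset: what is moved stays moved. The work goes in short steps, Python scripts to look and compute and a tool call to move; the robot and the scene stay as the last step left them, time stands still between calls to the robot, and variables do not carry over. Pictures are saved under pics/ and viewed, at most 10 in all, crops included, and the job is handed in when it is done.

Besides the shell and the picture viewer there is one more tool, called after "Emit:" as name([rows], argument=value, ...), one row to a line, values as JSON. arm_command: Moves the arm, as the interface text tells. Its arguments: {"type":"object","properties":{"rows":{"type":"array"}},"required":["rows"]}

```bash
mkdir -p pics; ls; cat > h.py <<'E'
import numpy as np, cv2
from workcell import get_obs, grab_frame, camera_info, close_job
from scipy.spatial.transform import Rotation as R
def cam(n):
    c=camera_info(n); q=c["orientation"]
    return np.array(c["intrinsics"]),c["k1"],np.array(c["xyz"]),R.from_quat([q[1],q[2],q[3],q[0]]).as_matrix()
def ray(n,u,v):
    K,k1,p,M=cam(n)
    s=cv2.undistortPoints(np.array([[[u,v]]],float),K,np.array([k1,0,0,0.]))[0,0]
    return p,M@np.array([s[0],-s[1],-1])
def onz(n,u,v,z):
    p,d=ray(n,u,v); return p+d*(z-p[2])/d[2]
def proj(n,P):
    K,k1,p,M=cam(n); c=M.T@(np.array(P)-p); s=np.array([c[0],-c[1]])/-c[2]
    s=s*(1+k1*(s@s)); return (K@[s[0],s[1],1])[:2]
E
python3 - <<'E'
from h import *
for n in("top","side"):
    cv2.imwrite(f"pics/{n}0.png",grab_frame(n)); print(n,cam(n))
print(get_obs())
E
```

```text
pics
top (array([[439.3340001 ,   0.        , 281.95162299],
       [  0.        , 439.3340001 , 208.80641836],
       [  0.        ,   0.        ,   1.        ]]), -0.02201548117692069, array([ 0.4203526 , -0.02583803,  1.00073245]), array([[-0.01745981,  0.99036043, -0.13740948],
       [-0.99984246, -0.01685494,  0.00556439],
       [ 0.00319472,  0.13748499,  0.9904987 ]]))
side (array([[397.79701707,   0.        , 278.15742684],
       [  0.        , 397.79701707, 210.74497089],
       [  0.        ,   0.        ,   1.        ]]), -0.0701098873642642, array([0.24252862, 0.62857495, 0.52943488]), array([[-0.92746019,  0.19083593, -0.32155753],
       [-0.37351891, -0.51274638,  0.77302961],
       [-0.01735563,  0.837062  ,  0.54683269]]))
{'time_s': 0.1, 'joints': array([-0.99078411,  0.50177953, -0.4268211 ,  1.55135107,  0.22081891,
        1.13832699, -0.21029745]), 'qd': array([-0.00063277, -0.00078472, -0.00230627,  0.00072543, -0.00038978,
       -0.00038247, -0.00159388]), 'tau': array([-1.10463233e-02, -5.67875004e+01, -5.83845645e+00, -2.79919517e+01,
       -6.90513686e-02,  2.42092327e-02,  1.85196456e-05]), 'tool_pos': array([0.20233422, 0.61702486, 0.22576501]), 'orientation': array([-1.67456395e-04,  1.57708915e-01,  9.87485232e-01, -8.86669099e-04]), 'force': array([-0.1007848 , -0.31996248, -0.50412651]), 'ft_torque': array([-0.03187489, -0.00163334, -0.00097715]), 'finger_force': 0.0, 'gripper_width': 0.9975892185879041}
```

View pics/top0.png

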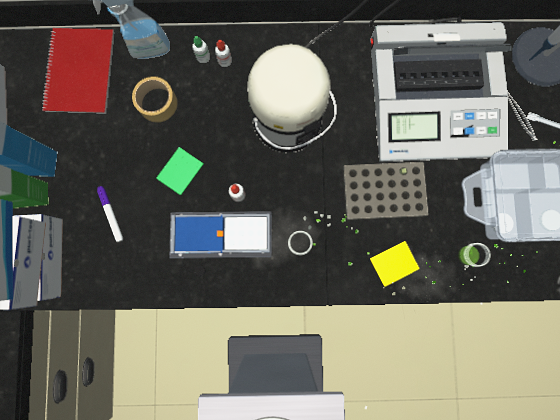

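View pics/side0.png

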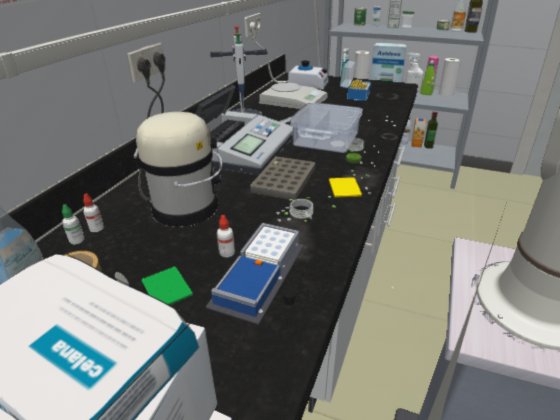

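Top view: the white tile is at (247,233), right beside the blue stage at (199,233), with the orange catch at (220,234). The red dropper is at (237,191), the cup at (301,242), and the stopper shows as a black spot in the side view at about (291,297). The look-alikes are the green tile (180,171) and the yellow tile (395,263). The white one in the grey magazine fits the description. Next I'll measure it and make the crop.

```bash
python3 - <<'E'
from h import *
a=cv2.imread("pics/top0.png"); b=cv2.imread("pics/side0.png")
roi=np.zeros(a.shape[:2],np.uint8); roi[205:265,160:285]=1
hsv=cv2.cvtColor(a,cv2.COLOR_BGR2HSV)
def m(lo,hi,z,name):
    k=cv2.inRange(hsv,lo,hi)*roi
    c=max(cv2.findContours(k,0,2)[0],key=cv2.contourArea); r=cv2.minAreaRect(c)
    P=np.array([onz("top",*p,z)[:2] for p in cv2.boxPoints(r)])
    e=[np.linalg.norm(P[i]-P[i-1]) for i in range(4)]
    d=[np.degrees(np.arctan2(*(P[i]-P[i-1])[::-1])) for i in range(4)]
    print(name,r,onz("top",*r[0],z),np.round(e,4),np.round(d,1))
m((0,0,190),(180,60,255),.041,"white")
m((100,120,60),(130,255,255),.032,"blue")
m((5,150,150),(22,255,255),.036,"orange")
for n,u,v,z in(("top",237,191,.09),("top",301,242,.064),("side",291,297,.012),("side",224,250,.03)): print(n,u,v,onz(n,u,v,z))
c1=cv2.resize(a[175:270,155:320],None,fx=4.4,fy=4.4,interpolation=2); cv2.imwrite("pics/c1.png",c1)
cv2.imwrite("pics/c2.png",cv2.resize(b[195:325,200:330],None,fx=4.5,fy=4.5,interpolation=2))
E
```

```text
white ((246.0, 234.0), (34.0, 42.0), 90.0) [0.49918996 0.0483918  0.041     ] [0.0745 0.0924 0.0745 0.0914] [  0.  -91.  179.3  89. ]
blue ((199.0, 234.0), (48.0, 36.0), 0.0) [0.5016801  0.15292554 0.032     ] [0.1056 0.0797 0.1067 0.0797] [  89.1    0.9  -91.  -180. ]
orange ((219.5, 233.5), (5.0, 5.0), 90.0) [0.50168906 0.10706947 0.036     ] [0.011 0.011 0.011 0.011] [ 1.000e-01 -9.100e+01 -1.799e+02  8.900e+01]
top 237 191 [0.58613463 0.06297601 0.09      ]
top 301 242 [ 0.47821226 -0.07043852  0.064     ]
side 291 297 [0.41984543 0.15081975 0.012     ]
side 224 250 [0.58428599 0.09398965 0.03      ]
```

View pics/c1.png

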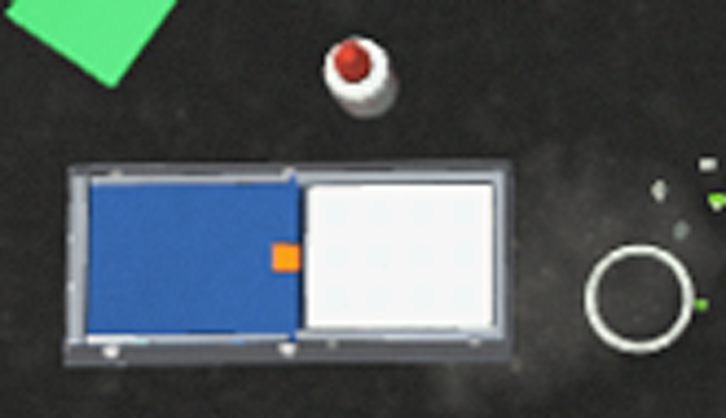

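View pics/c2.png

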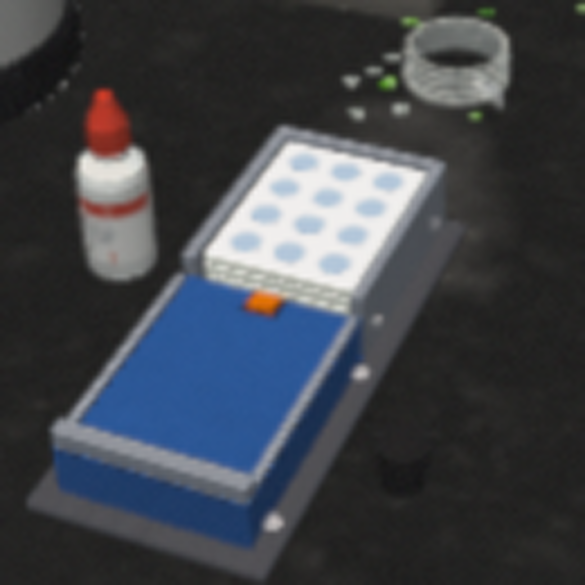

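The crops show it plainly: the white tile with grey wells, lying in the grey magazine next to the stage, is the one meant. I place its centre at about (0.499, 0.048), with the slide direction at about (0.02, 1). First I'll turn the tool so its y axis lies along the slide, shut the fingers, then move clear in -y.

Emit:
arm_command([
  {"twist": -0.1, "grip": 0},
  {"twist": -0.1, "grip": 0},
  {"twist": -0.1, "grip": 0},
  {"dy": -0.04, "grip": 0},
  {"dy": -0.04, "grip": 0},
])

```text
$.rows[0]: bad value
```

Emit:
arm_command([
  {"dy": -0.04, "grip": 0},
  {"dy": -0.04, "grip": 0},
  {"dy": -0.04, "grip": 0},
  {"dy": -0.03, "dx": -0.025, "grip": 0},
  {"dy": -0.03, "dx": -0.025, "grip": 0},
])

```text
$.rows[0]: bad value
```

Emit:
arm_command([
  {"dy": -0.028, "dx": -0.028, "grip": 0},
  {"dy": -0.028, "dx": -0.028, "grip": 0},
  {"dy": -0.028, "dx": -0.028, "grip": 0},
  {"dy": -0.028, "dx": -0.028, "grip": 0},
  {"dy": -0.028, "dx": -0.028, "grip": 0},
])

```text
$.rows[0]: bad value
```

Emit:
arm_command([
  {"dx": 0, "dy": 0, "dz": 0, "twist": -0.1, "grip": 0},
  {"dx": 0, "dy": 0, "dz": 0, "twist": -0.1, "grip": 0},
  {"dx": 0, "dy": 0, "dz": 0, "twist": -0.1, "grip": 0},
  {"dx": 0, "dy": -0.04, "dz": 0, "twist": 0, "grip": 0},
  {"dx": 0, "dy": -0.04, "dz": 0, "twist": 0, "grip": 0},
])

```text
time_s: 0.52
tool_pos: [0.2, 0.5375, 0.2247]
orientation: [-0.002, 0.007, 1.0, -0.001]
force: [0.1, -0.9, -0.1]
gripper_width: 0.686
finger_force: 0.0
```

Emit:
arm_command([
  {"dx": 0, "dy": -0.04, "dz": 0, "twist": 0, "grip": 0},
  {"dx": 0, "dy": -0.04, "dz": 0, "twist": 0, "grip": 0},
  {"dx": 0, "dy": -0.04, "dz": 0, "twist": 0, "grip": 0},
  {"dx": -0.025, "dy": -0.03, "dz": 0, "twist": 0, "grip": 0},
  {"dx": -0.025, "dy": -0.03, "dz": 0, "twist": 0, "grip": 0},
])

```text
time_s: 0.93
tool_pos: [0.2472, 0.3548, 0.2266]
orientation: [0.0, 0.007, 1.0, -0.0]
force: [1.4, 0.3, -0.1]
gripper_width: 0.321
finger_force: 0.0
```

Emit:
arm_command([
  {"dx": -0.028, "dy": -0.028, "dz": 0, "twist": 0, "grip": 0},
  {"dx": -0.028, "dy": -0.028, "dz": 0, "twist": 0, "grip": 0},
  {"dx": -0.028, "dy": -0.028, "dz": 0, "twist": 0, "grip": 0},
  {"dx": -0.028, "dy": -0.028, "dz": 0, "twist": 0, "grip": 0},
  {"dx": -0.028, "dy": -0.028, "dz": 0, "twist": 0, "grip": 0},
])

```text
time_s: 1.35
tool_pos: [0.3865, 0.2127, 0.2268]
orientation: [0.0, 0.008, 1.0, -0.0]
force: [1.0, 1.2, 0.6]
gripper_width: 0.01
finger_force: 0.0
```

Emit:
arm_command([
  {"dx": -0.022, "dy": -0.03, "dz": 0, "twist": 0, "grip": 0},
  {"dx": -0.022, "dy": -0.03, "dz": 0, "twist": 0, "grip": 0},
  {"dx": -0.022, "dy": -0.03, "dz": 0, "twist": 0, "grip": 0},
  {"dx": -0.022, "dy": -0.03, "dz": 0, "twist": 0, "grip": 0},
  {"dx": -0.02, "dy": -0.025, "dz": 0, "twist": 0, "grip": 0},
])

```text
time_s: 1.77
tool_pos: [0.492, 0.065, 0.2265]
orientation: [-0.0, 0.009, 1.0, -0.0]
force: [0.5, 0.9, 0.3]
gripper_width: 0.004
finger_force: 0.0
```

Emit:
arm_command([
  {"dx": 0, "dy": 0, "dz": 0.03, "twist": 0, "grip": 0},
  {"dx": 0, "dy": 0, "dz": 0.03, "twist": 0, "grip": 0},
  {"dx": 0, "dy": 0, "dz": 0.03, "twist": 0, "grip": 0},
  {"dx": 0, "dy": 0, "dz": 0.03, "twist": 0, "grip": 0},
  {"dx": 0, "dy": 0, "dz": 0, "twist": 0, "grip": 0},
])

```text
time_s: 2.18
tool_pos: [0.4864, 0.0668, 0.1014]
orientation: [-0.005, 0.008, 1.0, -0.001]
force: [-2.1, -0.5, -0.6]
gripper_width: 0.01
finger_force: 0.0
```

```bash
python3 - <<'E'
from h import *
a=grab_frame("side"); b=grab_frame("top"); o=get_obs(); print(o["tool_pos"],o["orientation"],o["force"],o["gripper_width"])
cv2.imwrite("pics/s1.png",np.hstack([cv2.resize(a[150:340,180:360],(400,422)),cv2.resize(b[160:290,160:285],(400,422))]))
E
```

```text
[0.49016588 0.06761728 0.10607907] [-1.64983678e-03  8.32337197e-03  9.99963974e-01 -2.22661497e-04] [-0.0242936  -0.1503416   0.03043854] 0.005373362735150812
```

View pics/s1.png

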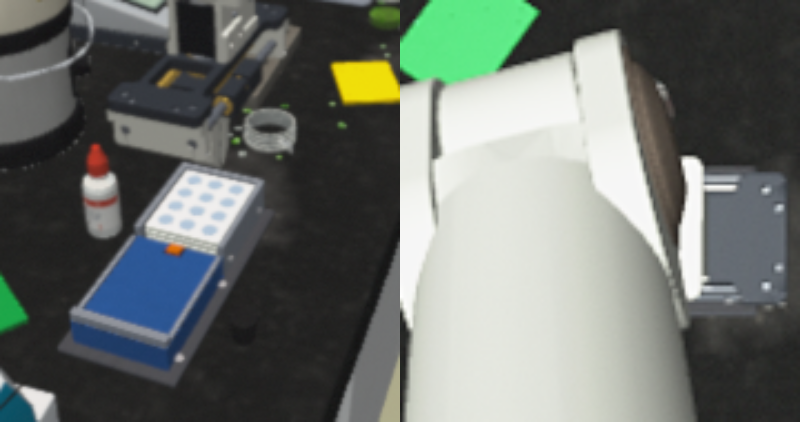

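```bash
python3 - <<'E'
from h import *
for P in([.490,.0676,.106],[.490,.0676,.172],[.49,-.03,.172],[.49,.16,.172],[.499,.048,.041]): print(P,proj("side",P),proj("top",P))
E
```

```text
[0.49, 0.0676, 0.106] [271.40871807 221.20063745] [234.12392252 236.0865641 ]
[0.49, 0.0676, 0.172] [270.42314637 190.72731357] [230.46938253 233.43291729]
[0.49, -0.03, 0.172] [289.64977039 167.3008529 ] [282.10911083 232.55416052]
[0.49, 0.16, 0.172] [248.02303297 218.05077689] [181.60444368 234.25108936]
[0.499, 0.048, 0.041] [271.9148504  241.73260536] [246.1796328  234.08362096]
```

```bash
python3 - <<'E'
from h import *
cv2.imwrite("pics/s2.png",grab_frame("side"))
E
```

```text
(no output)
```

View pics/s2.png

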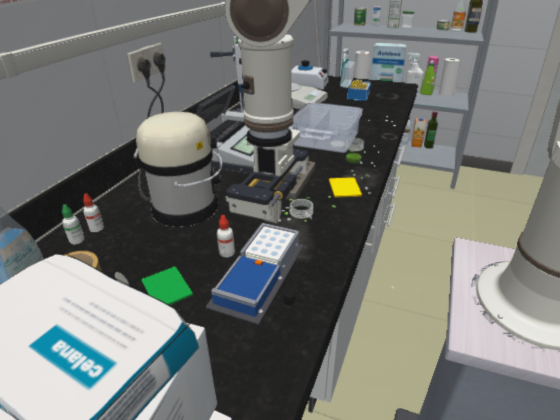

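The gripper is upright above the magazine, with the front end of its body at (250,210). The tiles at (272,242) and the bottle at (226,237) have not moved. Now I'll shift in x and go down to just above the tile.

Emit:
arm_command([
  {"dx": -0.01, "dy": -0.003, "dz": 0, "twist": 0, "grip": 0},
  {"dx": 0, "dy": 0, "dz": 0.015, "twist": 0, "grip": 0},
  {"dx": 0, "dy": 0, "dz": 0.015, "twist": 0, "grip": 0},
  {"dx": 0, "dy": 0, "dz": 0.015, "twist": 0, "grip": 0},
  {"dx": 0, "dy": 0, "dz": 0.008, "twist": 0, "grip": 0},
])

```text
time_s: 2.75
tool_pos: [0.503, 0.0645, 0.0544]
orientation: [0.001, 0.009, 1.0, 0.0]
force: [0.0, -0.0, -0.2]
gripper_width: 0.004
finger_force: 0.0
```

Emit:
arm_command([
  {"dx": 0, "dy": 0, "dz": 0, "twist": 0, "grip": 0},
  {"dx": 0, "dy": 0, "dz": 0, "twist": 0, "grip": 0},
  {"dx": 0, "dy": 0, "dz": 0, "twist": 0, "grip": 0},
])

```text
time_s: 3.0
tool_pos: [0.5025, 0.0647, 0.055]
orientation: [0.001, 0.008, 1.0, 0.0]
force: [0.2, -1.1, -0.4]
gripper_width: 0.006
finger_force: 0.0
```

Emit:
arm_command([
  {"dx": 0, "dy": 0, "dz": 0.003, "twist": 0, "grip": 0},
  {"dx": 0, "dy": 0, "dz": 0.003, "twist": 0, "grip": 0},
  {"dx": 0, "dy": 0, "dz": 0.002, "twist": 0, "grip": 0},
  {"dx": 0, "dy": 0, "dz": 0.001, "twist": 0, "grip": 0},
  {"dx": 0, "dy": 0, "dz": 0, "twist": 0, "grip": 0},
])

```text
time_s: 3.42
tool_pos: [0.5009, 0.0645, 0.0444]
orientation: [-0.0, 0.008, 1.0, -0.0]
force: [0.2, -0.0, 0.0]
gripper_width: 0.003
finger_force: 0.0
```

Emit:
arm_command([
  {"dx": 0, "dy": 0, "dz": 0.0005, "twist": 0, "grip": 0},
  {"dx": 0, "dy": 0, "dz": 0.0005, "twist": 0, "grip": 0},
  {"dx": 0, "dy": 0, "dz": 0.0005, "twist": 0, "grip": 0},
  {"dx": 0, "dy": 0, "dz": 0.0005, "twist": 0, "grip": 0},
  {"dx": 0, "dy": 0, "dz": 0, "twist": 0, "grip": 0},
])

```text
time_s: 3.83
tool_pos: [0.5012, 0.0646, 0.0426]
orientation: [-0.0, 0.008, 1.0, 0.0]
force: [-0.1, -0.0, 0.3]
gripper_width: 0.0
finger_force: 0.0
```

Emit:
arm_command([
  {"dx": 0, "dy": 0, "dz": 0.0004, "twist": 0, "grip": 0},
  {"dx": 0, "dy": 0, "dz": 0.0004, "twist": 0, "grip": 0},
  {"dx": 0, "dy": 0, "dz": 0, "twist": 0, "grip": 0},
])

```text
time_s: 4.08
tool_pos: [0.5012, 0.0646, 0.0419]
orientation: [-0.0, 0.008, 1.0, 0.0]
force: [-0.9, 0.4, -0.4]
gripper_width: 0.001
finger_force: 0.0
```

Emit:
arm_command([
  {"dx": 0, "dy": 0, "dz": 0.0004, "twist": 0, "grip": 0},
  {"dx": 0, "dy": 0, "dz": 0.0004, "twist": 0, "grip": 0},
  {"dx": 0, "dy": 0, "dz": 0, "twist": 0, "grip": 0},
])

```text
time_s: 4.33
tool_pos: [0.5011, 0.0646, 0.041]
orientation: [-0.0, 0.008, 1.0, 0.0]
force: [0.6, 0.1, 0.8]
gripper_width: 0.002
finger_force: 0.0
```

Emit:
arm_command([
  {"dx": 0, "dy": 0, "dz": 0.0004, "twist": 0, "grip": 0},
  {"dx": 0, "dy": 0, "dz": 0.0004, "twist": 0, "grip": 0},
  {"dx": 0, "dy": 0, "dz": 0, "twist": 0, "grip": 0},
])

```text
time_s: 4.58
tool_pos: [0.5013, 0.0646, 0.0404]
orientation: [0.0, 0.008, 1.0, 0.0]
force: [-1.0, -0.0, 1.2]
gripper_width: 0.008
finger_force: 0.9
```

Emit:
arm_command([
  {"dx": 0, "dy": 0, "dz": 0.0003, "twist": 0, "grip": 0},
  {"dx": 0, "dy": 0, "dz": 0.0003, "twist": 0, "grip": 0},
  {"dx": 0, "dy": 0, "dz": 0, "twist": 0, "grip": 0},
])

```text
time_s: 4.83
tool_pos: [0.5018, 0.0647, 0.0404]
orientation: [0.0, 0.008, 1.0, 0.0]
force: [-1.4, -0.5, 7.2]
gripper_width: 0.003
finger_force: 3.5
```

Emit:
arm_command([
  {"dx": 0, "dy": 0, "dz": 0.0003, "twist": 0, "grip": 0},
  {"dx": 0, "dy": 0, "dz": 0.0002, "twist": 0, "grip": 0},
  {"dx": 0, "dy": 0, "dz": 0, "twist": 0, "grip": 0},
])

```text
time_s: 5.08
tool_pos: [0.5021, 0.0647, 0.0403]
orientation: [0.001, 0.008, 1.0, 0.0]
force: [-1.4, -0.7, 10.4]
gripper_width: 0.002
finger_force: 5.4
```

Emit:
arm_command([
  {"dx": 0, "dy": 0.002, "dz": 0.0001, "twist": 0, "grip": 0},
  {"dx": 0, "dy": 0.002, "dz": 0, "twist": 0, "grip": 0},
  {"dx": 0, "dy": 0.002, "dz": 0, "twist": 0, "grip": 0},
  {"dx": 0, "dy": 0.002, "dz": 0, "twist": 0, "grip": 0},
  {"dx": 0, "dy": 0.002, "dz": 0, "twist": 0, "grip": 0},
])

```text
time_s: 5.5
tool_pos: [0.5024, 0.0738, 0.0404]
orientation: [0.001, 0.009, 1.0, -0.0]
force: [-2.9, -2.2, 12.5]
gripper_width: 0.006
finger_force: 6.0
```

Emit:
arm_command([
  {"dx": 0.0001, "dy": 0.002, "dz": 0, "twist": 0, "grip": 0},
  {"dx": 0.0001, "dy": 0.002, "dz": 0, "twist": 0, "grip": 0},
  {"dx": 0.0001, "dy": 0.002, "dz": 0, "twist": 0, "grip": 0},
  {"dx": 0, "dy": 0.002, "dz": 0, "twist": 0, "grip": 0},
  {"dx": 0, "dy": 0.002, "dz": 0, "twist": 0, "grip": 0},
])

```text
time_s: 5.92
tool_pos: [0.5024, 0.0836, 0.0403]
orientation: [0.001, 0.009, 1.0, -0.0]
force: [-1.4, -2.8, 11.6]
gripper_width: 0.002
finger_force: 5.7
```

```bash
python3 - <<'E'
from h import *
a=grab_frame("side"); o=get_obs(); print(o["tool_pos"],o["force"])
cv2.imwrite("pics/s3.png",cv2.resize(a[190:320,205:325],None,fx=4.5,fy=4.5,interpolation=2))
E
```

```text
[0.50242049 0.08431143 0.0403572 ] [-2.13345311 -1.95054175 11.26335388]
```

View pics/s3.png

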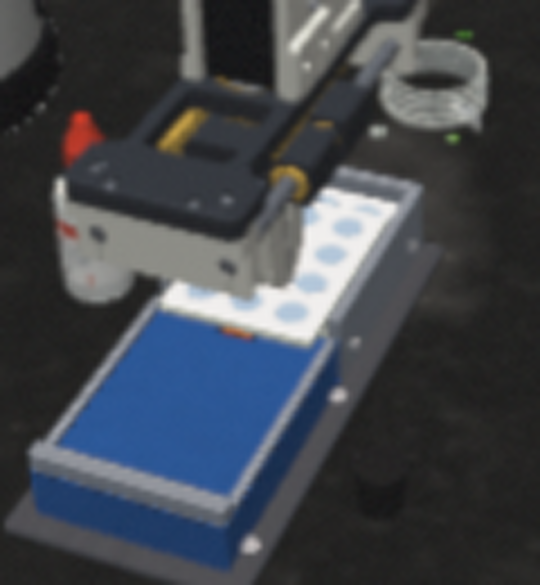

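The tile is following the fingertips. Its front edge is now just short of the orange catch, at crop (237,333), and the bottle and cup have not moved. I'll carry on with slightly more pressure.

Emit:
arm_command([
  {"dx": 0, "dy": 0.002, "dz": 0.0002, "twist": 0, "grip": 0},
  {"dx": 0, "dy": 0.002, "dz": 0.0001, "twist": 0, "grip": 0},
  {"dx": 0, "dy": 0.002, "dz": 0, "twist": 0, "grip": 0},
  {"dx": 0, "dy": 0.002, "dz": 0, "twist": 0, "grip": 0},
])

```text
time_s: 6.3
tool_pos: [0.5025, 0.0917, 0.0403]
orientation: [0.001, 0.009, 1.0, -0.0]
force: [-2.1, -2.7, 14.4]
gripper_width: 0.002
finger_force: 7.2
```

Emit:
arm_command([
  {"dx": 0, "dy": 0.002, "dz": 0, "twist": 0, "grip": 0},
  {"dx": 0, "dy": 0.002, "dz": 0, "twist": 0, "grip": 0},
])

```text
time_s: 6.47
tool_pos: [0.5025, 0.0957, 0.0403]
orientation: [0.001, 0.009, 1.0, -0.0]
force: [-2.0, -2.8, 14.2]
gripper_width: 0.003
finger_force: 6.8
```

Emit:
arm_command([
  {"dx": 0, "dy": 0.002, "dz": 0, "twist": 0, "grip": 0},
  {"dx": 0, "dy": 0.002, "dz": 0, "twist": 0, "grip": 0},
])

```text
time_s: 6.63
tool_pos: [0.5026, 0.0999, 0.0401]
orientation: [0.001, 0.009, 1.0, -0.0]
force: [-1.7, -2.3, 10.4]
gripper_width: 0.003
finger_force: 5.3
```

Emit:
arm_command([
  {"dx": 0, "dy": 0.002, "dz": 0, "twist": 0, "grip": 0},
  {"dx": 0, "dy": 0.002, "dz": 0, "twist": 0, "grip": 0},
])

```text
time_s: 6.8
tool_pos: [0.5026, 0.1043, 0.0398]
orientation: [0.001, 0.009, 1.0, -0.0]
force: [-0.1, -1.2, 7.9]
gripper_width: 0.002
finger_force: 4.1
```

Emit:
arm_command([
  {"dx": 0, "dy": 0, "dz": 0.0003, "twist": 0, "grip": 0},
  {"dx": 0, "dy": 0, "dz": 0.0002, "twist": 0, "grip": 0},
  {"dx": 0, "dy": 0, "dz": 0, "twist": 0, "grip": 0},
])

```text
time_s: 7.05
tool_pos: [0.5026, 0.1049, 0.0397]
orientation: [0.001, 0.008, 1.0, 0.0]
force: [-2.5, -0.8, 12.4]
gripper_width: 0.004
finger_force: 6.4
```

Emit:
arm_command([
  {"dx": 0, "dy": 0.002, "dz": 0.0002, "twist": 0, "grip": 0},
  {"dx": 0, "dy": 0.002, "dz": 0.0002, "twist": 0, "grip": 0},
])

```text
time_s: 7.22
tool_pos: [0.5028, 0.108, 0.0396]
orientation: [0.001, 0.009, 1.0, -0.0]
force: [-3.7, -2.8, 17.8]
gripper_width: 0.004
finger_force: 8.6
```

Emit:
arm_command([
  {"dx": 0.0002, "dy": 0.001, "dz": -0.0003, "twist": 0, "grip": 0},
  {"dx": 0.0001, "dy": 0.002, "dz": 0, "twist": 0, "grip": 0},
])

```text
time_s: 7.38
tool_pos: [0.5028, 0.1111, 0.0396]
orientation: [0.001, 0.009, 1.0, -0.0]
force: [0.0, -2.0, 10.1]
gripper_width: 0.003
finger_force: 5.3
```

Emit:
arm_command([
  {"dx": 0, "dy": 0.002, "dz": 0, "twist": 0, "grip": 0},
  {"dx": 0, "dy": 0.002, "dz": 0, "twist": 0, "grip": 0},
])

```text
time_s: 7.55
tool_pos: [0.5029, 0.1153, 0.0395]
orientation: [0.001, 0.009, 1.0, -0.0]
force: [-1.1, -1.6, 9.6]
gripper_width: 0.003
finger_force: 5.0
```

Emit:
arm_command([
  {"dx": 0, "dy": 0.001, "dz": 0.0002, "twist": 0, "grip": 0},
  {"dx": 0, "dy": 0.002, "dz": 0.0001, "twist": 0, "grip": 0},
  {"dx": 0, "dy": 0.002, "dz": 0, "twist": 0, "grip": 0},
])

```text
time_s: 7.8
tool_pos: [0.503, 0.1202, 0.0394]
orientation: [0.001, 0.009, 1.0, -0.0]
force: [-1.2, -2.0, 11.2]
gripper_width: 0.003
finger_force: 5.8
```

```bash
cat >> h.py <<'E'
def front(z=.036):
    a=grab_frame("side"); o=get_obs()
    w=cv2.inRange(cv2.cvtColor(a,cv2.COLOR_BGR2HSV),(0,0,190),(180,60,255))
    # walk down the centre line x=0.503 at x offset +-25mm to find the last white pixel (front top edge)
    r=[]
    for dx in(-.03,-.02,-.01,0,.01,.02):
        ys=np.arange(.06,.22,.0005); b=-1
        for y in ys:
            u,v=proj("side",[.501+dx+.02*(y-.1),y,z]); 
            if w[int(round(v)),int(round(u))]: b=y
        r.append(b)
    print(np.round(r,4),"tcp",np.round(o["tool_pos"],4),"F",np.round(o["force"],1)); return a
E
python3 - <<'E'
from h import *
front(.038)
E
```

```text
[0.149 0.15  0.148 0.149 0.15  0.148] tcp [0.5031 0.1207 0.0394] F [-1.3 -1.  11.7]
```

Emit:
arm_command([
  {"dx": 0, "dy": 0.002, "dz": 0.0001, "twist": 0, "grip": 0},
  {"dx": 0, "dy": 0.002, "dz": 0, "twist": 0, "grip": 0},
  {"dx": 0, "dy": 0.002, "dz": 0, "twist": 0, "grip": 0},
])

```text
time_s: 8.1
tool_pos: [0.5033, 0.1262, 0.0393]
orientation: [0.001, 0.009, 1.0, -0.0]
force: [-0.7, -1.9, 11.5]
gripper_width: 0.002
finger_force: 5.7
```

Emit:
arm_command([
  {"dx": 0, "dy": 0.002, "dz": 0.0001, "twist": 0, "grip": 0},
  {"dx": 0, "dy": 0.002, "dz": 0, "twist": 0, "grip": 0},
  {"dx": 0, "dy": 0.002, "dz": 0, "twist": 0, "grip": 0},
])

```text
time_s: 8.35
tool_pos: [0.5034, 0.1323, 0.0392]
orientation: [0.001, 0.009, 1.0, 0.0]
force: [-1.2, -1.6, 11.2]
gripper_width: 0.005
finger_force: 5.6
```

Emit:
arm_command([
  {"dx": 0, "dy": 0.002, "dz": 0.0001, "twist": 0, "grip": 0},
  {"dx": 0, "dy": 0.002, "dz": 0.0001, "twist": 0, "grip": 0},
  {"dx": 0, "dy": 0.002, "dz": 0, "twist": 0, "grip": 0},
  {"dx": 0, "dy": 0.002, "dz": 0, "twist": 0, "grip": 0},
])

```text
time_s: 8.68
tool_pos: [0.5037, 0.1403, 0.0391]
orientation: [0.002, 0.009, 1.0, 0.0]
force: [-0.4, -2.4, 11.1]
gripper_width: 0.003
finger_force: 5.9
```

Emit:
arm_command([
  {"dx": 0, "dy": 0.002, "dz": 0.0001, "twist": 0, "grip": 0},
  {"dx": 0, "dy": 0.002, "dz": 0, "twist": 0, "grip": 0},
  {"dx": 0, "dy": 0.002, "dz": 0, "twist": 0, "grip": 0},
])

```text
time_s: 8.93
tool_pos: [0.5039, 0.1463, 0.039]
orientation: [0.002, 0.009, 1.0, 0.0]
force: [-1.3, -2.3, 11.9]
gripper_width: 0.003
finger_force: 6.0
```

```bash
python3 - <<'E'
from h import *
front(.037)
E
```

```text
[0.175  0.1735 0.175  0.173  0.1745 0.1725] tcp [0.5039 0.147  0.039 ] F [-0.9 -1.2 11.4]
```

Emit:
arm_command([
  {"dx": 0, "dy": 0.002, "dz": 0.0001, "twist": 0, "grip": 0},
  {"dx": 0, "dy": 0.002, "dz": 0.0001, "twist": 0, "grip": 0},
  {"dx": 0, "dy": 0.002, "dz": 0, "twist": 0, "grip": 0},
  {"dx": 0, "dy": 0.002, "dz": 0, "twist": 0, "grip": 0},
])

```text
time_s: 9.32
tool_pos: [0.5042, 0.1543, 0.039]
orientation: [0.002, 0.009, 1.0, 0.0]
force: [-0.4, -2.3, 14.0]
gripper_width: 0.006
finger_force: 6.3
```

Emit:
arm_command([
  {"dx": 0, "dy": 0.002, "dz": 0.0001, "twist": 0, "grip": 0},
  {"dx": 0, "dy": 0.002, "dz": 0, "twist": 0, "grip": 0},
])

```text
time_s: 9.48
tool_pos: [0.5039, 0.1585, 0.0384]
orientation: [0.001, 0.009, 1.0, 0.0]
force: [0.3, -2.2, 10.4]
gripper_width: 0.005
finger_force: 4.7
```

Emit:
arm_command([
  {"dx": 0, "dy": 0.002, "dz": 0, "twist": 0, "grip": 0},
  {"dx": 0, "dy": 0.002, "dz": 0, "twist": 0, "grip": 0},
])

```text
time_s: 9.65
tool_pos: [0.504, 0.1625, 0.0384]
orientation: [0.002, 0.009, 1.0, 0.0]
force: [-0.3, -1.3, 9.3]
gripper_width: 0.002
finger_force: 4.6
```

Emit:
arm_command([
  {"dx": 0, "dy": 0.001, "dz": 0.0002, "twist": 0, "grip": 0},
  {"dx": 0, "dy": 0.002, "dz": 0.0001, "twist": 0, "grip": 0},
  {"dx": 0, "dy": 0.002, "dz": 0, "twist": 0, "grip": 0},
])

```text
time_s: 9.9
tool_pos: [0.5044, 0.1673, 0.0384]
orientation: [0.002, 0.009, 1.0, 0.0]
force: [-0.7, -1.5, 11.3]
gripper_width: 0.004
finger_force: 5.6
```

Emit:
arm_command([
  {"dx": 0, "dy": 0.002, "dz": 0, "twist": 0, "grip": 0},
  {"dx": 0, "dy": 0.002, "dz": 0, "twist": 0, "grip": 0},
])

```text
time_s: 10.07
tool_pos: [0.5044, 0.1714, 0.0384]
orientation: [0.002, 0.009, 1.0, 0.0]
force: [-0.5, -2.2, 11.2]
gripper_width: 0.005
finger_force: 5.6
```

Emit:
arm_command([
  {"dx": 0, "dy": 0.002, "dz": 0, "twist": 0, "grip": 0},
  {"dx": 0, "dy": 0.002, "dz": 0, "twist": 0, "grip": 0},
])

```text
time_s: 10.23
tool_pos: [0.5045, 0.1754, 0.0384]
orientation: [0.002, 0.009, 1.0, 0.0]
force: [0.4, -1.8, 10.3]
gripper_width: 0.005
finger_force: 5.7
```

```bash
python3 - <<'E'
from h import *
front(.037)
E
```

```text
[ 0.201   0.2025  0.2015  0.2025  0.1785 -1.    ] tcp [0.5045 0.176  0.0384] F [ 0.8 -1.6 10.5]
```

Emit:
arm_command([
  {"dx": 0, "dy": 0.001, "dz": 0, "twist": 0, "grip": 0},
  {"dx": 0, "dy": 0.001, "dz": 0, "twist": 0, "grip": 0},
])

```text
time_s: 10.45
tool_pos: [0.5045, 0.1766, 0.0384]
orientation: [0.002, 0.009, 1.0, -0.0]
force: [0.6, -5.2, 12.7]
gripper_width: 0.005
finger_force: 6.3
```

Emit:
arm_command([
  {"dx": 0, "dy": 0.001, "dz": 0, "twist": 0, "grip": 0},
  {"dx": 0, "dy": 0.001, "dz": 0, "twist": 0, "grip": 0},
])

```text
time_s: 10.62
tool_pos: [0.5046, 0.1771, 0.0384]
orientation: [0.001, 0.009, 1.0, -0.001]
force: [-0.8, -8.1, 14.6]
gripper_width: 0.004
finger_force: 7.2
```

```bash
python3 - <<'E'
from h import *
a=front(.037)
cv2.imwrite("pics/s4.png",cv2.resize(a[190:320,205:325],None,fx=4.5,fy=4.5,interpolation=2))
E
```

```text
[ 0.201   0.2025  0.202   0.2025  0.1825 -1.    ] tcp [0.5046 0.177  0.0384] F [ 0.1 -7.2 13.7]
```

View pics/s4.png

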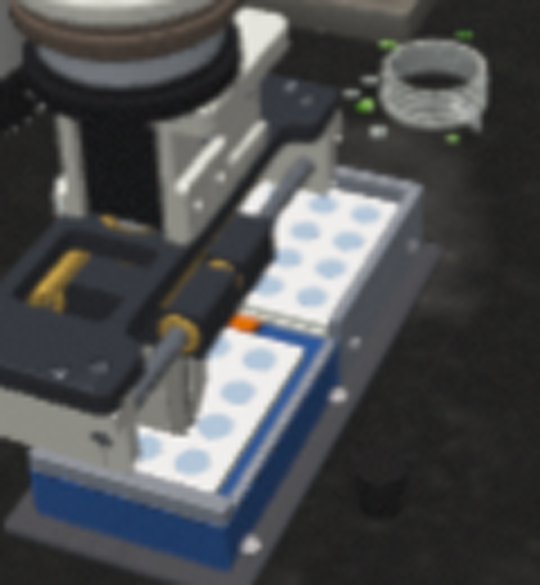

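The tile is against the end stop, and the orange catch at crop (245,323) shows up behind its rear edge. The second tile is still in the magazine. I'll ease off the side load, then lift straight up.

Emit:
arm_command([
  {"dx": 0, "dy": -0.0008, "dz": -0.0003, "twist": 0, "grip": 0},
  {"dx": 0, "dy": 0, "dz": -0.0006, "twist": 0, "grip": 0},
  {"dx": 0, "dy": 0, "dz": -0.001, "twist": 0, "grip": 0},
  {"dx": 0, "dy": 0, "dz": -0.003, "twist": 0, "grip": 0},
  {"dx": 0, "dy": 0, "dz": -0.01, "twist": 0, "grip": 0},
])

```text
time_s: 11.08
tool_pos: [0.5008, 0.1786, 0.0506]
orientation: [-0.002, 0.008, 1.0, -0.0]
force: [-0.2, -0.8, -0.3]
gripper_width: 0.004
finger_force: 0.0
```

Emit:
arm_command([
  {"dx": 0, "dy": 0, "dz": -0.03, "twist": 0, "grip": 0},
  {"dx": 0, "dy": 0, "dz": -0.03, "twist": 0, "grip": 0},
  {"dx": 0, "dy": 0, "dz": -0.03, "twist": 0, "grip": 0},
  {"dx": 0, "dy": 0, "dz": -0.03, "twist": 0, "grip": 0},
  {"dx": 0, "dy": 0, "dz": 0, "twist": 0, "grip": 0},
])

```text
time_s: 11.5
tool_pos: [0.5061, 0.1807, 0.1784]
orientation: [0.005, 0.008, 1.0, 0.002]
force: [0.5, 0.8, 0.9]
gripper_width: 0.005
finger_force: 0.0
```

Emit:
arm_command([
  {"dx": 0, "dy": 0, "dz": 0, "twist": 0, "grip": 0},
  {"dx": 0, "dy": 0, "dz": 0, "twist": 0, "grip": 0},
  {"dx": 0, "dy": 0, "dz": 0, "twist": 0, "grip": 0},
  {"dx": 0, "dy": 0, "dz": 0, "twist": 0, "grip": 0},
  {"dx": 0, "dy": 0, "dz": 0, "twist": 0, "grip": 0},
])

```text
time_s: 11.92
tool_pos: [0.5017, 0.1785, 0.1705]
orientation: [-0.001, 0.008, 1.0, -0.0]
force: [0.2, -0.3, 1.0]
gripper_width: 0.003
finger_force: 0.0
```

```bash
python3 - <<'E'
from h import *
a=grab_frame("side"); print(get_obs()["tool_pos"])
cv2.imwrite("pics/s5.png",cv2.resize(a[190:320,205:325],None,fx=4.5,fy=4.5,interpolation=2))
E
```

```text
[0.50186536 0.178574   0.17064613]
```

View pics/s5.png

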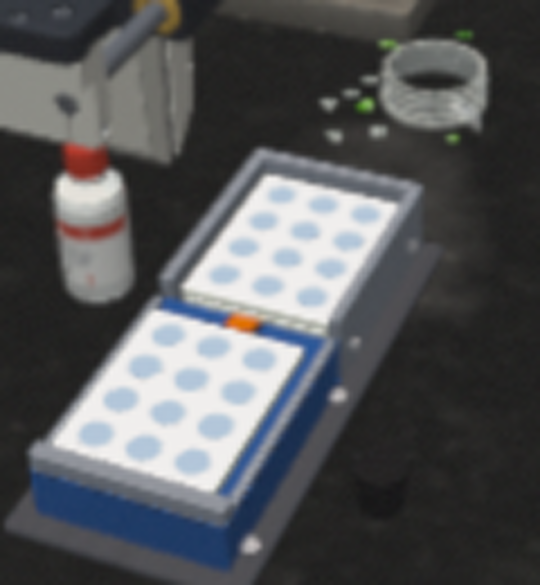

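The tile lies flat against the stop with the catch up behind it at (245,323). The second tile is still seated in the magazine, and the bottle, cup and stopper have not moved.

```bash
python3 -c "
from h import *
print(close_job())"
```

```text
the job is handed in; nothing more can be done
None
```

The top tile is on the blue stage against the end stop with the orange catch up behind it, the other tiles and loose items look undisturbed in the last picture, and the job is handed in; no verdict came back.

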